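Clear down the nitrogen drying station

ROBOT

A 7-joint arm with a two-finger parallel gripper is mounted at the origin on the work surface. World frame = base frame: x ahead of the robot, y to its left, z up, the work surface at z = 0. Lengths are in mm, angles in rad, forces in N, time in s.
With the tool pointing down it reaches from about 425 to 925 mm from the base axis. Payload 6.8 kg.
Tool frame: the origin (TCP) lies where the fingers leave the gripper's body, on its centre line; the fingertips stand 80 mm ahead of it and the grasp point (between the pads) lies 61 mm ahead of it; z points along the fingers, y is the line along which they close (so a half turn about z gives the same grasp; the last joint's range is limited). The gripper opens to 88 mm and grips with 3 to 60 N. Pads are 20 mm wide; open, the fingers measure 115 mm over their backs; the gripper's body (75 mm by 178 mm) begins 61 mm behind the grasp point.
Start: joints at [-1.322, 0.477, 0.022, 1.555, -0.011, 1.109, -0.083], TCP at [235.76, 632.505, 302.664] pointing down, gripper open.
Joint ranges: [-2.96, 2.96], [-0.34, 2.1], [-1.41, 1.46], [0.24, 2.44], [-1.37, 4.51], [0.17, 1.92], [-2.96, 2.96]. Speed limits (rad/s): [2.39, 2.39, 3.14, 3.14, 3.14, 3.14, 3.14].

INTERFACE

Orientations are given as a unit quaternion [x, y, z, w].
In Python, from workcell import r gives the robot as it stands.
- The arm moves only by the tool carry_out, never from a script. Its argument "commands" is a list of rows, each a list of 4 numbers: the shift along the world's x, y, z in m, then the turn about the world's z in rad. A call has 1 to 12 rows; each row is the pose to reach, as a shift and turn from the pose commanded when the call began; what a row does not reach only later rows make up. A row lasts 1/12 s, in which the tool goes at most 41.7 mm and 7.16 degrees, less where a joint would pass 70% of its speed; a pose out of reach is approached as far as the arm can. A call with a gripper value outside its range is refused whole. "jaw" is the opening, from 0 (shut) to 1 (fully open), set as the call begins (left out, the last holds). The fingers move at their own pace and stop on an object; "grip_force" is the grip in N (left out, the last holds). Time passes only in rows, so rows that repeat a pose let the fingers close. It gives the time, the measured TCP pose, the force, the opening and the grip force at its end, in the units of the state.
- r.get_obs(): the state, without advancing time (a new reading comes with each control period).
- r.snapshot(name): name is "scene" or "side" or "wrist"; returns (picture, depth): 384x512x3 uint8, red, green, blue; 384x512 float32, mm along the optical axis (not along the pixel's ray), 0 where there is no reading.
- r.calibration(name): a dict with "fov_y" (degrees; the focal length in pixels is half the picture's height over the tangent of half this angle, whatever the lens; pixels are square), "cx", "cy" (the principal point, pixels), "k1" (the pictures are not rectified: a ray, as slopes to the right and down, at radius r is drawn at 1 + k1 r^2 times it, then the intrinsics apply), "pose" (4x4, takes a point from camera to world coordinates). Camera axes: x right, y down, z forward; pixel columns grow to the right and rows downward; lengths in mm; the calibration is good to about 2 mm. A picture is of the moment at which its call begins: read the wrist's pose just before it. calibration takes no time and is no camera call; for the wrist camera it gives the pose at the moment of the call.
- r.finish_job(): hands the job in; it is judged then, once.
The state is a dict: "t": time; "joint_positions": joint angles; "qvel": joint speeds; "joint_torque": joint torques, N m; "tcp_pos": TCP position; "tool_rot": TCP orientation; "ft_force": force on the tool from outside, world axes, zero at the start; "torque": the same for the moment, N m; "opening": finger opening in mm; "gripper_force": force on a finger pad.
Only numpy, scipy, OpenCV 4.12 (cv2) and the standard library are available. Lean on these libraries where they do the work, as an engineer would, in place of code of your own. Each camera call takes 0.05 s, during which the arm holds its last target. There are 200 camera calls.

TASK

The drying run is over: first shut the nitrogen off by swinging the lever on the purge block fully over, away from the robot, and leave it shut. Then free every steel tube from its push-fit port by pushing the black collet ring down and drawing the tube up while the ring is down, and stand the tubes, foot down, in the cells of the grey rack. Stack all the aluminium tins flat and squarely in one pile in the middle of the white desiccator plate, and knock over none of the flasks, the beaker, the jar or the crucible.

Things in the scene. Friction and masses are not known exactly. Their poses are not given: they have to be found in the camera images.
- valve (a joint): nitrogen shut-off: a toggle lever with a round black ball (26 mm) on top, mounted on the end of the long aluminium purge block, beyond its last port. Radians: 0 = leaning towards the block's -x side (robot side), gas fully open; 1.0 = leaning fully to the block's +x side (away from the robot), gas shut. It starts near 0, stays where it is left, and moves with about 1 N at the ball
- valve_tip (a point): centre of the ball on the shut-off lever. It swings in the block's x-z plane on an 80 mm arm about a pivot 80 mm above the bench; the arm leans 0.5 rad from the vertical at either end of its travel
- block: the fixed purge block, an aluminium bar 80 mm (x) by 340 mm (y) by 58 mm high, turned about the vertical; origin at its underside on the bench, at the foot of the middle port; its y axis runs along the row of ports towards the lever. Ports at y = -75, 0 and +75 mm on the centre line, the lever's pivot at y = +180 mm; the bar spans y = -125 to +215 mm
- ring1_top (a point): centre of the top face of the black collet ring of port 1 (round, 46 mm outside, 17 mm hole), 68 mm above the bench when up. It pushes straight down 6 mm against a spring and a damper (about 1 N to start, 3 N to hold down, 3 N more at 10 mm/s). While it is down by 4 mm or more the port lets its tube go; let go, the ring creeps back up within about a second and grips again. With the ring up the tube is locked and cannot be pulled out by force
- ring2_top (a point): centre of the top face of the black collet ring of port 2 (round, 46 mm outside, 17 mm hole), 68 mm above the bench when up. It pushes straight down 6 mm against a spring and a damper (about 1 N to start, 3 N to hold down, 3 N more at 10 mm/s). While it is down by 4 mm or more the port lets its tube go; let go, the ring creeps back up within about a second and grips again. With the ring up the tube is locked and cannot be pulled out by force
- ring3_top (a point): centre of the top face of the black collet ring of port 3 (round, 46 mm outside, 17 mm hole), 68 mm above the bench when up. It pushes straight down 6 mm against a spring and a damper (about 1 N to start, 3 N to hold down, 3 N more at 10 mm/s). While it is down by 4 mm or more the port lets its tube go; let go, the ring creeps back up within about a second and grips again. With the ring up the tube is locked and cannot be pulled out by force
- tube1_mid (a point): half-way point of steel sampling tube 1 (None if absent): straight rigid tube 14 mm across, 104 mm long, 60 g, with a 7 mm long groove 5 mm from its foot; z axis along the tube from foot to top. It starts upright in port 1, its foot 12 mm above the bench, 48 mm of it standing above the ring; once the ring is down it only has to rise about 4 mm to be free of the catch, and 56 mm to be clear of the ring
- tube2_mid (a point): half-way point of steel sampling tube 2 (None if absent): straight rigid tube 14 mm across, 104 mm long, 60 g, with a 7 mm long groove 5 mm from its foot; z axis along the tube from foot to top. It starts upright in port 2, its foot 12 mm above the bench, 48 mm of it standing above the ring; once the ring is down it only has to rise about 4 mm to be free of the catch, and 56 mm to be clear of the ring
- tube3_mid (a point): half-way point of steel sampling tube 3 (None if absent): straight rigid tube 14 mm across, 104 mm long, 60 g, with a 7 mm long groove 5 mm from its foot; z axis along the tube from foot to top. It starts upright in port 3, its foot 12 mm above the bench, 48 mm of it standing above the ring; once the ring is down it only has to rise about 4 mm to be free of the catch, and 56 mm to be clear of the ring
- rack_mid (a point): the fixed grey divided rack: centre of its open top, 50 mm above the bench. Outside 65 mm (x) by 94 mm (y), walls and dividers 5 mm, floor 5 mm thick; six square cells, 2 along x and 3 along y, about 25 mm wide, 45 mm deep, at x = +-15 mm and y = -30, 0, +30 mm; axes along the rack's sides
- plate_top (a point): centre of the top face of the fixed round white desiccator plate (144 mm across, on a greenish glass foot 160 mm across, with ten dark holes near its edge), 20 mm above the bench
- tin1_mid (a point): centre of lidded aluminium weighing tin 1 (None if absent): flat round closed tin, 60 mm across, 20 mm high, about 50 g, with a dark seal line round the top, z axis up; it starts on the bench on the robot's side of the block. All the tins are alike and flat top and bottom; one knocked off a pile may come to lean or stand on its edge
- tin2_mid (a point): centre of lidded aluminium weighing tin 2 (None if absent): flat round closed tin, 60 mm across, 20 mm high, about 50 g, with a dark seal line round the top, z axis up; it starts on the bench on the robot's side of the block. All the tins are alike and flat top and bottom; one knocked off a pile may come to lean or stand on its edge
- tin3_mid (a point): centre of lidded aluminium weighing tin 3 (None if absent): flat round closed tin, 60 mm across, 20 mm high, about 50 g, with a dark seal line round the top, z axis up; it starts on the bench on the robot's side of the block. All the tins are alike and flat top and bottom; one knocked off a pile may come to lean or stand on its edge
- tin4_mid (a point): centre of lidded aluminium weighing tin 4 (None if absent): flat round closed tin, 60 mm across, 20 mm high, about 50 g, with a dark seal line round the top, z axis up; it starts on the bench on the robot's side of the block. All the tins are alike and flat top and bottom; one knocked off a pile may come to lean or stand on its edge
- flask_small: bystander: small stoppered glass volumetric flask, 52 mm wide, 120 mm tall; origin at the centre of its underside, z axis up
- flask_big: bystander: larger stoppered glass volumetric flask, 68 mm wide, 150 mm tall; origin at the centre of its underside, z axis up
- crucible: bystander: small white porcelain crucible, 34 mm wide, 26 mm tall; origin at the centre of its underside, z axis up
- jar: bystander: squat amber screw-cap jar, 56 mm wide, 70 mm tall; origin at the centre of its underside, z axis up
- beaker: bystander: glass beaker, 68 mm wide, 85 mm tall; origin at the centre of its underside, z axis up
- spatula: bystander: flat steel spatula lying on the bench, 170 mm long, lying along its x axis
Things that resemble listed ones, but are neither listed nor needed, are in the scene too. Leave any green or pink look-alike of the part that bears tin3_mid alone. Leave any red or yellow look-alike of the part that bears tin2_mid alone.

How it is judged (in metres and radians):
On the way, in this order (a step that is already met when the one before it is completed fails the run):
1. the nitrogen lever is swung over to shut (value of joint valve above 0.85 rad), for 0.2 s.
2. every tube present stands in the rack (x of tube1_mid in the frame of rack_mid between -0.033 and 0.033 m and y of tube1_mid in the frame of rack_mid between -0.047 and 0.047 m and height (world z) of each of tube1_mid, tube2_mid, tube3_mid below 0.064 m and angle between each of tube1_mid, tube2_mid, tube3_mid's own z axis and vertical below 0.4 rad and x of tube2_mid in the frame of rack_mid between -0.033 and 0.033 m and y of tube2_mid in the frame of rack_mid between -0.047 and 0.047 m and x of tube3_mid in the frame of rack_mid between -0.033 and 0.033 m and y of tube3_mid in the frame of rack_mid between -0.047 and 0.047 m), for 0.2 s.
At the end, for the whole second after the job is handed in: Lever above 0.85 rad; every tube stands foot down in the rack (middle inside its outline, under 64 mm high, leaning under 0.40 rad); all tins flat (within 0.06 rad) in one pile, within 7 mm of each other and 15 mm of the plate's centre seen from above (all of step 2 and value of joint valve above 0.85 rad and horizontal distance between each of tin1_mid, tin2_mid, tin3_mid, tin4_mid and plate_top below 0.015 m and angle between the z axis of each of tin1_mid, tin2_mid, tin3_mid, tin4_mid and the z axis of plate_top, either way round below 0.06 rad and horizontal distance between each of tin2_mid, tin3_mid, tin4_mid and tin1_mid below 0.007 m and horizontal distance between each of tin3_mid, tin4_mid and tin2_mid below 0.007 m and horizontal distance between tin4_mid and tin3_mid below 0.007 m); the robot touches nothing.
It fails at once if a tube is drawn out while the nitrogen is still on (value of joint valve below 0.75 rad and distance of any of tube1_mid, tube2_mid, tube3_mid from where it was at the start of the episode above 0.02 m).
It fails at once if a flask, the beaker, the jar or the crucible is knocked over (angle between any of flask_small, flask_big, crucible, jar, beaker's own z axis and vertical above 0.6 rad).
Of tube1, tube2, tube3 only 2 to 3 are there at a start; the rules pass over those that are not, and their reading is None.
Of tin1, tin2, tin3, tin4 only 3 to 4 are there at a start; the rules pass over those that are not, and their reading is None.
At some moment in a run one of tin1, tin2, tin3, tin4 may be knocked a few centimetres aside while the robot is not near it.
It also fails if it takes over 210 s, if anything falls off the work surface, if the arm or the gripper's body presses on something with over 40 N, if the wrist force passes 120 N, or if a joint passes its speed limit or range.

## Working session

There is one attempt and no reset: what is moved stays moved. The work goes in short steps, Python scripts to look and compute and a tool call to move; the robot and the scene stay as the last step left them, time stands still between calls to the robot, and variables do not carry over. Pictures are saved under pics/ and viewed, at most 14 in all, crops included, and the job is handed in when it is done.

Besides the shell and the picture viewer there is one more tool, called after ">>>" as name(argument=value, ...) on one line, values as JSON. carry_out: Moves the arm, as the interface text tells. Its arguments: {"type":"object","properties":{"commands":{"type":"array"},"jaw":{"type":"number"},"grip_force":{"type":"number"}},"required":["commands"]}

```bash
ls; mkdir -p pics; cat > h.py <<'E'
import numpy as np, cv2
from workcell import r
def K(n):
    c=r.calibration(n); f=192/np.tan(np.radians(c["fov_y"])/2)
    return c,f
def snap(n,name):
    c,f=K(n); p,d=r.snapshot(n)
    cv2.imwrite(f"pics/{name}.png",p[:,:,::-1]); np.savez(f"pics/{name}.npz",p=p,d=d,f=f,cx=c["cx"],cy=c["cy"],k1=c["k1"],pose=c["pose"])
    return p,d
def cloud(name):
    z=np.load(f"pics/{name}.npz"); d=z["d"]; h,w=d.shape
    u,v=np.meshgrid(np.arange(w),np.arange(h))
    x=(u-z["cx"])/z["f"]; y=(v-z["cy"])/z["f"]; k=float(z["k1"]); a,b=x.copy(),y.copy()
    for _ in range(15):
        s=1+k*(a*a+b*b); a,b=x/s,y/s
    P=np.stack([a*d,b*d,d,np.ones_like(d)],-1)@z["pose"].T
    P=P[...,:3]; P[d==0]=np.nan
    return z["p"],P
def proj(name,X):
    z=np.load(f"pics/{name}.npz"); q=np.linalg.inv(z["pose"])@np.append(X,1)
    a,b=q[0]/q[2],q[1]/q[2]; s=1+float(z["k1"])*(a*a+b*b)
    return a*s*z["f"]+z["cx"], b*s*z["f"]+z["cy"]
E
python3 - <<'E'
from h import *
for n in("scene","side"):
    p,d=snap(n,n+"0"); c,f=K(n); print(n,c,f)
print(r.get_obs())
a=cv2.imread("pics/scene0.png");cv2.imwrite("pics/scene0b.png",cv2.resize(a,(800,600),interpolation=cv2.INTER_CUBIC))
E
```

```text
pics
scene {'fov_y': 52.291428416934636, 'cx': 254.37676013885238, 'cy': 192.29858917396757, 'k1': -0.012551951257804258, 'pose': array([[ 4.19930623e-01,  7.71387942e-01, -4.78141104e-01,
         1.05235403e+03],
       [ 9.07513556e-01, -3.51800392e-01,  2.29468146e-01,
        -2.50186422e+02],
       [ 8.79873306e-03, -5.30280235e-01, -8.47776772e-01,
         1.03144347e+03],
       [ 0.00000000e+00,  0.00000000e+00,  0.00000000e+00,
         1.00000000e+00]])} 391.1305601033383
side {'fov_y': 45.77340562988965, 'cx': 259.3898350526017, 'cy': 192.23188738388404, 'k1': -0.12388313825631049, 'pose': array([[ 7.63081765e-01, -3.75434431e-01,  5.26075287e-01,
        -2.24522235e+02],
       [-6.46220371e-01, -4.56148518e-01,  6.11823309e-01,
        -8.68144307e+02],
       [ 1.02689267e-02, -8.06831778e-01, -5.90691993e-01,
         9.39768103e+02],
       [ 0.00000000e+00,  0.00000000e+00,  0.00000000e+00,
         1.00000000e+00]])} 454.8221012437649
{'t': 0.1, 'joint_positions': array([-1.32207736,  0.47771576,  0.02235496,  1.55631045, -0.01149821,
        1.10931568, -0.0831055 ]), 'qvel': array([-0.00124234, -0.00237567,  0.00018075, -0.00313221, -0.00071478,
        0.00179221,  0.00111613]), 'joint_torque': array([ 3.37588288e-03, -5.84089816e+01,  1.53967995e+00, -2.73313719e+01,
       -5.42228494e-02,  1.31381679e-02,  3.78782420e-05]), 'tcp_pos': array([235.64213261, 632.10387284, 301.79800512]), 'tool_rot': array([ 1.77462096e-01,  9.84127303e-01, -8.06268852e-04, -8.21045391e-05]), 'ft_force': array([ 0.35201241,  0.64892796, -0.92522262]), 'torque': array([ 0.01404179,  0.00198068, -0.00264118]), 'gripper_force': 0.0, 'opening': 87.73738891883967}
```

View pics/scene0b.png

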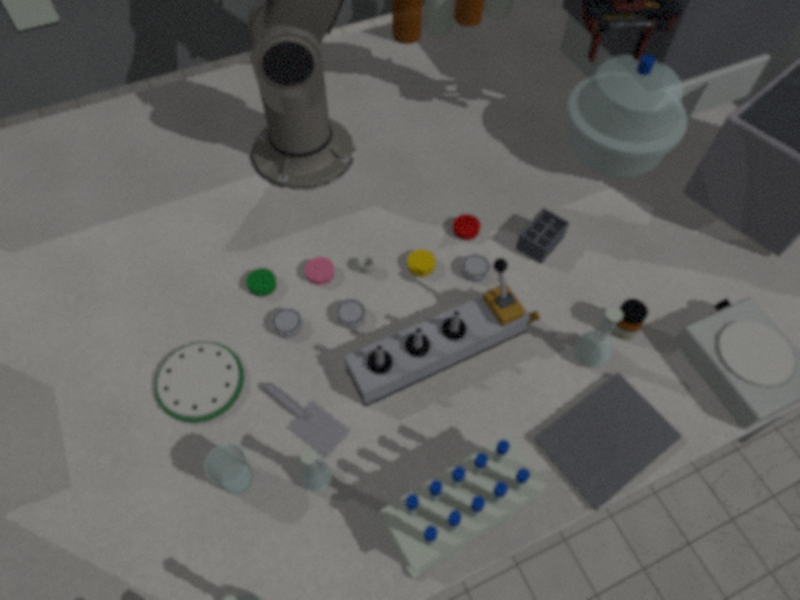

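View pics/side0.png

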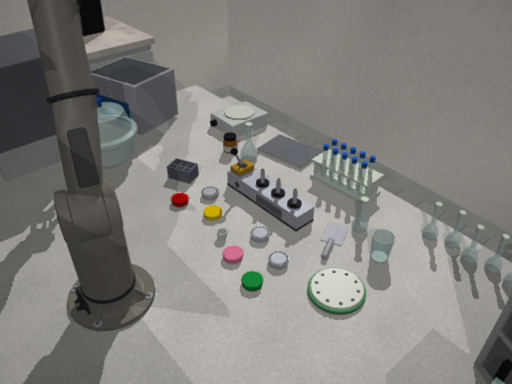

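```bash
python3 - <<'E'
from h import *
for n in("scene0","side0"):
    print(n,[np.round(proj(n,np.array(X,float)),0) for X in((0,0,0),(235,632,302),(500,0,0),(500,300,0))])
p,P=cloud("scene0")
for nm,(u,v) in dict(tinA=(287,319),tinB=(350,310),tinC=(475,264),red=(466,225),yel=(421,260),pink=(319,268),ball=(500,265),ring1=(380,366),ring2=(417,347),ring3=(455,330),t1=(379,352),t2=(416,334),t3=(455,318),rack=(543,236),plate=(200,380),bench=(300,400),cruc=(366,265),jar=(632,308),flask=(594,350)).items():
    u=int(round(u*.64));v=int(round(v*.64))
    q=P[v-2:v+3,u-2:u+3].reshape(-1,3); print(nm,(u,v),np.round(np.nanmedian(q,0)),np.round(np.nanmax(q[:,2])))
a=p[130:280,190:380,::-1]; cv2.imwrite("pics/crop1.png",cv2.resize(a,None,fx=4,fy=4,interpolation=cv2.INTER_CUBIC))
E
```

```text
scene0 [array([193.,  96.]), array([399.,  14.]), array([250., 203.]), array([334., 170.])]
side0 [array([112., 295.]), array([79., 94.]), array([254., 220.]), array([201., 179.])]
tinA (184, 204) [ 432. -185.   21.] 23.0
tinB (224, 198) [461. -68.  20.] 22.0
tinC (304, 169) [469. 203.  20.] 23.0
red (298, 144) [370. 235.  19.] 23.0
yel (269, 166) [411. 108.  20.] 23.0
pink (204, 172) [348. -89.  19.] 24.0
ball (320, 170) [570. 178. 161.] 166.0
ring1 (243, 234) [617. -74.  67.] 73.0
ring2 (267, 222) [612.   1.  69.] 79.0
ring3 (291, 211) [610.  77.  69.] 82.0
t1 (243, 225) [612. -72. 112.] 118.0
t2 (266, 214) [608.   1. 105.] 116.0
t3 (291, 204) [607.  75. 104.] 118.0
rack (348, 151) [474. 356.  39.] 47.0
plate (128, 243) [ 488. -371.   20.] 25.0
bench (192, 256) [ 590. -220.    0.] 4.0
cruc (234, 170) [369.   2.   7.] 30.0
jar (404, 197) [705. 398.  70.] 74.0
flask (380, 224) [744. 293.  53.] 63.0
```

View pics/crop1.png

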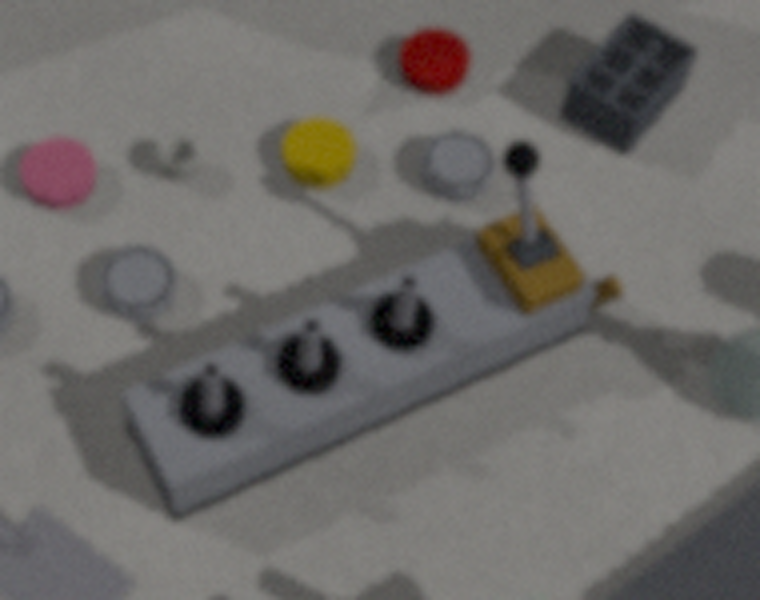

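```bash
cat >> h.py <<'E'
def sel(P,c,rad,z0,z1):
    m=(np.hypot(P[...,0]-c[0],P[...,1]-c[1])<rad)&(P[...,2]>z0)&(P[...,2]<z1)
    return m
def rect(X): return cv2.minAreaRect(X[:,:2].astype(np.float32))
def circ(X): return cv2.minEnclosingCircle(X[:,:2].astype(np.float32))
E
python3 - <<'E'
from h import *
for n in("scene0","side0"):
    p,P=cloud(n); g=p.astype(int).sum(-1)
    print(n)
    for nm,c in dict(A=(432,-185),B=(461,-68),C=(469,203)).items():
        m=sel(P,c,38,14,26); X=P[m]; print(nm,len(X),np.round((np.percentile(X,2,0)+np.percentile(X,98,0))/2,1),np.round(np.ptp(X,0)))
    m=sel(P,(488,-371),85,14,26);X=P[m]; print("plate",np.round((np.percentile(X,1,0)+np.percentile(X,99,0))/2,1),np.round(np.ptp(X,0)))
    m=sel(P,(474,356),70,42,56);X=P[m]; print("rack",len(X),rect(X),np.round(X.mean(0),1))
    for i,c in enumerate(((617,-74),(612,1),(610,77))):
        m=sel(P,c,30,62,74)&(g<200);X=P[m]; print("ring",i+1,len(X),np.round((np.percentile(X,2,0)+np.percentile(X,98,0))/2,1),np.round(np.ptp(X,0)))
        m=sel(P,c,20,95,125);X=P[m]; print("  tube",len(X),np.round(np.median(X,0),1),np.round(np.percentile(X[:,2],95)))
    m=sel(P,(605,45),230,50,63);X=P[m]; print("block",len(X),rect(X))
    m=sel(P,(570,178),35,135,175);X=P[m]; print("ball",len(X),np.round((X.min(0)+X.max(0))/2,1),np.round(X.mean(0),1))
E
```

```text
scene0
A 288 [ 435.1 -189.5   19.2] [61. 59. 10.]
B 274 [466.6 -70.4  18.9] [59. 59. 11.]
C 244 [471.6 202.4  19.1] [59. 59. 11.]
plate [ 482.  -374.5   19.2] [149. 153.  11.]
rack 242 ((463.348388671875, 364.94952392578125), (66.96035766601562, 99.36064910888672), 24.83272933959961) [464.2 363.2  46.6]
ring 1 150 [609.9 -71.2  67. ] [42. 44. 11.]
  tube 43 [611.4 -71.6 113.5] 118.0
ring 2 145 [606.5   3.3  67.3] [46. 43. 10.]
  tube 39 [607.8   3.5 113.5] 117.0
ring 3 141 [604.8  78.5  67.3] [44. 44. 11.]
  tube 37 [605.4  77.7 113.6] 118.0
block 2060 ((603.8230590820312, 49.44450378417969), (82.82579803466797, 340.7084045410156), 2.0751953125)
ball 80 [567.2 182.  150.5] [568.3 180.4 156.2]
side0
A 245 [ 430.  -193.3   18.4] [59. 59. 10.]
B 217 [462.7 -73.9  18.2] [62. 62. 10.]
C 158 [466.1 199.4  18.4] [60. 64.  9.]
plate [ 476.3 -378.3   19.1] [148. 150.  12.]
rack 164 ((460.2421569824219, 361.0370788574219), (73.78413391113281, 104.17288208007812), 25.961441040039062) [458.8 359.8  46.5]
ring 1 66 [606.  -76.1  66.3] [35. 42.  8.]
  tube 32 [600.8 -76.8 108.9] 115.0
ring 2 54 [601.4  -0.8  66.6] [37. 43.  8.]
  tube 31 [600.   -0.8 107.9] 117.0
ring 3 60 [599.   74.5  66.7] [38. 42. 10.]
  tube 26 [597.4  75.4 108.6] 115.0
block 1087 ((620.3590087890625, 13.322341918945312), (290.9128112792969, 323.5766296386719), 58.20856475830078)
ball 50 [561.5 176.6 151.1] [559.1 175.6 154.2]
```

```bash
python3 - <<'E'
from h import *
p,P=cloud("scene0")
a=np.array([235,632.]);b=np.array([515,180.]);t=np.linspace(0,1,12)
for s in t:
    c=a+s*(b-a); m=sel(P,c,130,20,600); X=P[m]; print(np.round(c),len(X),np.round(X.max(0)) if len(X) else "")
E
```

```text
[235. 632.] 4406 [365. 754. 365.]
[260. 591.] 4472 [390. 719. 365.]
[286. 550.] 4293 [410. 680. 365.]
[311. 509.] 3350 [412. 637. 365.]
[337. 468.] 1877 [452. 597. 348.]
[362. 427.] 604 [487. 556. 132.]
[388. 385.] 558 [510. 419.  55.]
[413. 344.] 627 [513. 419.  55.]
[439. 303.] 725 [513. 419.  55.]
[464. 262.] 631 [580. 391. 164.]
[490. 221.] 891 [619. 350. 166.]
[515. 180.] 1423 [641. 248. 166.]
```

```bash
python3 - <<'E'
from h import *
p,P=cloud("scene0")
for u,v in((413,41),(400,60),(400,75),(400,95),(380,75),(430,75),(400,14),(390,5),(460,55),(500,100)): print((u,v),np.round(P[v,u]))
snap("wrist","w0"); p,P=cloud("w0"); print(np.round(np.nanpercentile(P[...,2],[1,25,50,75,99])),r.calibration("wrist"))
E
```

```text
(413, 41) [310. 649. 251.]
(400, 60) [333. 598. 211.]
(400, 75) [363. 589. 179.]
(400, 95) [399. 584. 126.]
(380, 75) [315. 555. 152.]
(430, 75) [394. 691. 167.]
(400, 14) [145. 732. 222.]
(390, 5) [231. 585. 342.]
(460, 55) [280. 968.  72.]
(500, 100) [602. 757. 217.]
[ -1.   1. 206. 288. 336.] {'fov_y': 66.35697460665646, 'cx': 251.47736064560078, 'cy': 192.36873040669616, 'k1': -0.062304831446341476, 'pose': array([[ 3.50180882e-01,  8.92644009e-01,  2.83830976e-01,
         1.57733896e+02],
       [ 9.36680638e-01, -3.33181816e-01, -1.07792673e-01,
         6.62603558e+02],
       [-1.65316418e-03,  3.03605913e-01, -9.52796262e-01,
         3.84720897e+02],
       [ 0.00000000e+00,  0.00000000e+00,  0.00000000e+00,
         1.00000000e+00]])}
```

View pics/w0.png

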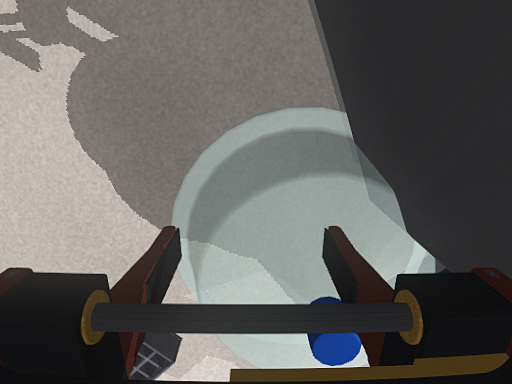

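>>> carry_out(commands=[[0, 0, 0.04, 0], [0, 0, 0.08, 0], [0.0206, -0.0342, 0.08, -0.12], [0.041, -0.0685, 0.08, -0.24], [0.062, -0.103, 0.08, -0.36], [0.0825, -0.137, 0.08, -0.48], [0.103, -0.171, 0.08, -0.6], [0.124, -0.205, 0.08, -0.72], [0.144, -0.24, 0.08, -0.84], [0.165, -0.274, 0.08, -0.96], [0.186, -0.308, 0.08, -1.08], [0.206, -0.342, 0.08, -1.178]], jaw=0)

```text
t: 1.15
tcp_pos: [442.4, 288.5, 382.6]
tool_rot: [0.696, 0.718, 0.0, -0.0]
ft_force: [1.3, 1.1, 0.2]
opening: 11.2
gripper_force: 0.0
```

>>> carry_out(commands=[[0.02, -0.036, 0, 0], [0.042, -0.072, 0, 0], [0.064, -0.109, 0, 0], [0.066, -0.1095, 0, 0], [0.066, -0.1095, -0.04, 0], [0.066, -0.1095, -0.08, 0], [0.066, -0.1095, -0.12, 0], [0.066, -0.1095, -0.16, 0], [0.066, -0.1095, -0.1655, 0], [0.066, -0.1095, -0.1655, 0]], jaw=0)

```text
t: 1.98
tcp_pos: [506.4, 180.5, 215.3]
tool_rot: [0.694, 0.72, -0.003, -0.001]
ft_force: [-0.9, 0.1, 0.3]
opening: 0.4
gripper_force: 0.0
```

```bash
python3 - <<'E'
from h import *
snap("wrist","w1"); o=r.get_obs(); print(o["t"],o["tcp_pos"],o["tool_rot"],o["opening"])
E
```

```text
2.0333 [507.84123846 181.02317596 217.52414537] [ 6.94331820e-01  7.19654738e-01 -6.16742675e-04 -3.35503941e-05] 0.5730742730636852
```

View pics/w1.png

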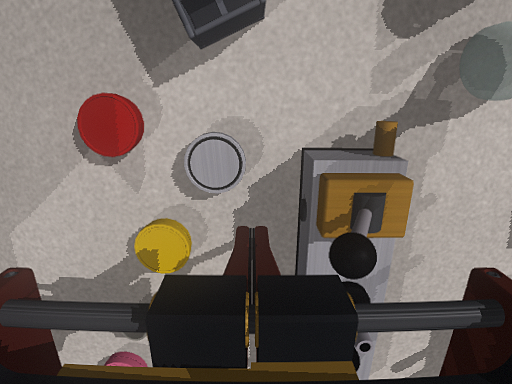

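```bash
python3 - <<'E'
from h import *
p,P=cloud("w1")
m=np.zeros(P.shape[:2],bool); m[234:275,330:378]=1
m&=(P[...,2]>130)&(P[...,2]<175)&(p.astype(int).sum(-1)<150); X=P[m]
# sphere fit
A=np.c_[2*X,np.ones(len(X))]; s=np.linalg.lstsq(A,(X**2).sum(1),rcond=None)[0]; c=s[:3]; print("ball",c,np.sqrt(s[3]+c@c),X.min(0),X.max(0))
m=sel(P,(469,201),40,14,26); X=P[m]; print(len(X),(np.percentile(X,1,0)+np.percentile(X,99,0))/2,np.ptp(X,0))
E
```

```text
ball [562.75058076 184.53917934 153.52703606] 12.470732848309645 [549.70119943 174.90426296 146.86192747] [574.83914265 197.63226761 167.01190015]
2970 [469.35138999 204.71423463  20.34349322] [59.13770556 59.82174928  8.84386575]
```

>>> carry_out(commands=[[0.02, 0.002, 0, 0], [0.035, 0.002, 0, 0], [0.045, 0.002, 0, 0], [0.055, 0.002, 0, 0], [0.065, 0.002, 0, 0], [0.075, 0.002, 0, 0], [0.083, 0.002, 0, 0], [0.09, 0.002, 0, 0], [0.095, 0.002, 0, 0], [0.098, 0.002, 0, 0], [0.1, 0.002, 0, 0]])

```text
t: 2.95
tcp_pos: [607.9, 182.8, 216.8]
tool_rot: [0.694, 0.72, -0.0, -0.0]
ft_force: [-0.8, 0.5, -0.4]
opening: 0.5
gripper_force: 0.4
```

```bash
python3 - <<'E'
from h import *
snap("wrist","w2"); o=r.get_obs(); print(o["t"],o["tcp_pos"],o["ft_force"])
p,P=cloud("w2")
m=(P[...,0]>600)&(P[...,0]<665)&(P[...,1]>150)&(P[...,1]<215)&(P[...,2]>130)&(P[...,2]<175)&(p.astype(int).sum(-1)<150); X=P[m]
A=np.c_[2*X,np.ones(len(X))]; s=np.linalg.lstsq(A,(X**2).sum(1),rcond=None)[0]; c=s[:3]; print("ball",len(X),c,np.sqrt(s[3]+c@c),X.min(0),X.max(0))
E
```

```text
3.0 [608.05178214 182.83485655 216.888631  ] [-0.43164823 -0.51893971  0.44566629]
ball 2601 [618.69672612 189.03582598 156.95615774] 15.6375760312601 [600.00562716 177.18686005 130.90261408] [641.52645654 199.91160037 174.92359908]
```

>>> carry_out(commands=[[0.002, 0, 0, 0], [0.004, 0, 0, 0], [0.006, 0, 0, 0], [0.007, 0, 0, 0]])

```text
t: 3.33
tcp_pos: [613.7, 183.0, 216.9]
tool_rot: [0.694, 0.72, -0.001, -0.001]
ft_force: [-7.5, -0.8, 4.3]
opening: 0.7
gripper_force: 3.8
```

```bash
python3 - <<'E'
from h import *
snap("wrist","w3"); o=r.get_obs(); print(o["t"],o["tcp_pos"],o["ft_force"])
a=cv2.imread("pics/w3.png")[170:300,200:400];cv2.imwrite("pics/w3c.png",cv2.resize(a,None,fx=4,fy=4))
E
```

```text
3.3833 [613.68349182 183.07110795 216.98214312] [-4.82611102 -0.46097945  2.94656277]
```

View pics/w3c.png

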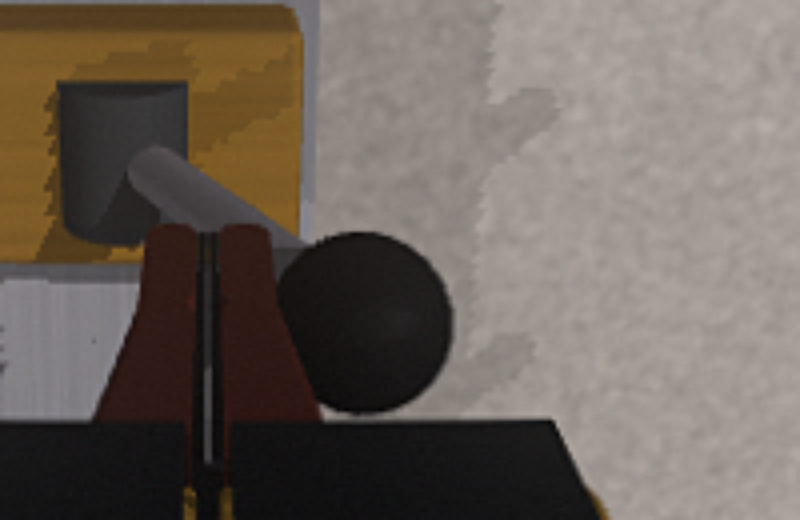

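>>> carry_out(commands=[[-0.03, 0, 0, 0], [-0.03, 0, 0.04, 0], [-0.03, 0, 0.063, 0], [-0.02, -0.04, 0.063, 0], [-0.013, -0.08, 0.063, 0], [-0.013, -0.105, 0.063, 0], [-0.013, -0.105, 0.063, 0], [-0.013, -0.105, 0.063, 0]], jaw=0.36)

```text
t: 4.05
tcp_pos: [602.3, 75.8, 280.8]
tool_rot: [0.696, 0.718, 0.001, 0.001]
ft_force: [0.7, 0.8, -0.8]
opening: 31.7
gripper_force: 0.0
```

```bash
python3 - <<'E'
from h import *
snap("wrist","w4"); o=r.get_obs(); print(o["t"],o["tcp_pos"],o["opening"])
p,P=cloud("w4"); g=p.astype(int).sum(-1)
for i,c in enumerate(((608,-73),(604,1),(602,78))):
    X=P[sel(P,c,32,63,72)&(g<200)]; print(i+1,len(X),len(X) and (np.round((np.percentile(X,1,0)+np.percentile(X,99,0))/2,1),np.ptp(X,0)))
    X=P[sel(P,c,20,105,125)]; print("  t",len(X),len(X) and (np.round((np.percentile(X,2,0)+np.percentile(X,98,0))/2,1),np.ptp(X,0)))
m=sel(P,(640,184),40,130,175)&(g<150); X=P[m]
if len(X)>30:
    A=np.c_[2*X,np.ones(len(X))]; s=np.linalg.lstsq(A,(X**2).sum(1),rcond=None)[0]; c=s[:3]; print("ball",len(X),c,np.sqrt(s[3]+c@c))
E
```

```text
4.1 [602.08758069  78.02714546 280.49748536] 31.635960370013976
1 621 (array([606. , -60.2,  66.9]), array([44.93913231, 29.46894583,  8.80681503]))
  t 7 (array([606.3, -76.1, 116.3]), array([6.35426575, 1.79890535, 1.71121153]))
2 907 (array([603.7,   7.6,  66.8]), array([45.12669531, 43.33667658,  7.96582592]))
  t 219 (array([603.4,   6.3, 112.3]), array([13.90485581, 14.13735339, 13.61504896]))
3 1057 (array([601. ,  82.2,  67.2]), array([45.165761  , 43.26468679,  8.0391765 ]))
  t 243 (array([601.2,  80.8, 112.1]), array([13.66298091, 13.97264717, 13.66916518]))
ball 1201 [635.72106266 186.74822024 150.88924707] 13.003912612518988
```

View pics/w4.png

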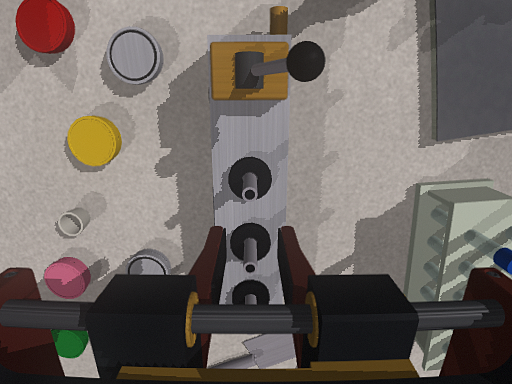

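```bash
python3 - <<'E'
from h import *
p,P=cloud("w4"); 
for lo,hi in((197,203),(203,210),(210,220),(220,240)):
  for s in(-1,1):
    m=(np.abs(P[...,1]-78)<40)&(s*(P[...,0]-602)>0)&(np.abs(P[...,0]-602)<45)&(P[...,2]>lo)&(P[...,2]<hi); X=P[m]
    if len(X): print(lo,s,len(X),X.min(0),X.max(0),np.median(X,0))
print(proj("w4",(602,78,200.5)),proj("w4",(602,88,200.5)),proj("w4",(617.8,78,200.5)),proj("w4",(617.8,88,200.5)),proj("w4",(617.8+13.5,88,200.5)))
a=cv2.imread("pics/w4.png")[210:300,190:310];cv2.imwrite("pics/w4c.png",cv2.resize(a,None,fx=6,fy=6))
E
```

```text
197 -1 17 [578.45538284  66.62356006 200.78830871] [587.44955863  87.72038283 202.92894471] [585.56819836  85.91211767 202.17841042]
197 1 17 [618.65928529  67.99739243 201.32799657] [625.86639755  88.88086711 202.97297537] [622.1430228   88.41334754 201.92643622]
203 -1 114 [578.12612777  66.60461036 203.01183564] [587.40092961  87.97524763 209.88367734] [584.34789307  87.06772395 206.38845041]
203 1 115 [618.43276284  68.11068113 203.08835699] [627.24162942  89.44998906 209.98213257] [620.81632183  88.31261304 206.82648774]
210 -1 188 [577.88462004  66.89887539 210.08628882] [587.43569331  88.00135729 219.99798054] [584.61273048  87.03771251 215.21548109]
210 1 184 [618.40756445  67.83489156 210.04168218] [627.24573438  89.46800528 219.99845519] [620.59252842  88.37428269 215.16405197]
220 -1 515 [576.35919557  66.81975512 220.00244483] [587.40871411  88.14651728 239.99849053] [584.22410054  86.9689355  231.09474268]
220 1 514 [618.36212756  67.52403424 220.01223927] [628.80788755  89.33622126 239.88938467] [620.94782187  88.29765502 231.15536822]
(np.float64(249.93156163373783), np.float64(239.9333525895545)) (np.float64(250.41616309594792), np.float64(225.04758211781316)) (np.float64(275.5436371204622), np.float64(240.6127028936134)) (np.float64(276.48768607495856), np.float64(225.76007505529037)) (np.float64(298.6677485886538), np.float64(226.34069497487894))
```

View pics/w4c.png

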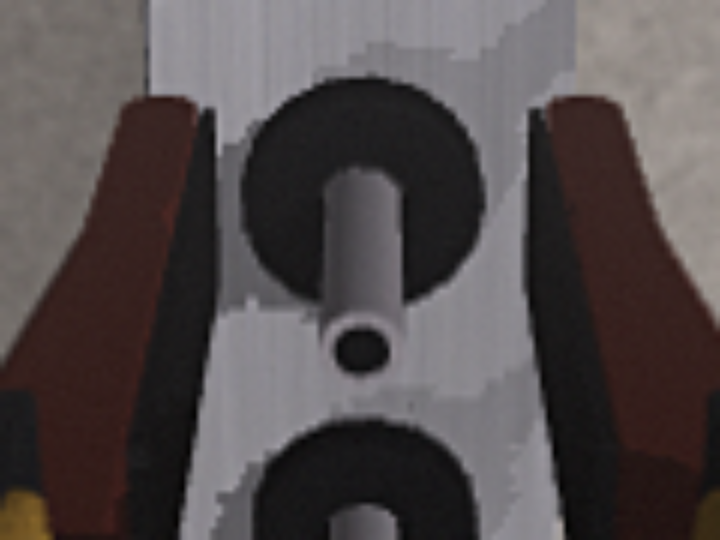

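>>> carry_out(commands=[[-0.001, 0.0015, -0.04, 0], [-0.001, 0.0015, -0.08, 0], [-0.001, 0.0015, -0.11, 0], [-0.001, 0.0015, -0.125, 0], [-0.001, 0.0015, -0.13, 0], [-0.001, 0.0015, -0.13, 0]], jaw=0.29, grip_force=25)

```text
t: 4.6
tcp_pos: [600.1, 81.3, 149.0]
tool_rot: [0.693, 0.721, -0.001, -0.001]
ft_force: [0.1, 0.1, 0.5]
opening: 25.3
gripper_force: 0.0
```

```bash
python3 - <<'E'
from h import *
snap("wrist","w5"); o=r.get_obs(); print(o["t"],o["tcp_pos"],o["opening"],o["ft_force"])
a=cv2.imread("pics/w5.png")[150:330,150:350];cv2.imwrite("pics/w5c.png",cv2.resize(a,None,fx=4,fy=3.3))
p,P=cloud("w5"); X=P[sel(P,(601,80),11,113,122)];print(len(X),X.min(0),X.max(0))
E
```

```text
4.65 [601.09165406  80.85080832 150.312439  ] 25.151347575821315 [ 1.33710298 -0.24243646 -0.58645277]
726 [594.20786157  74.04611222 113.02526846] [607.97185118  88.41559809 118.84888458]
```

View pics/w5c.png

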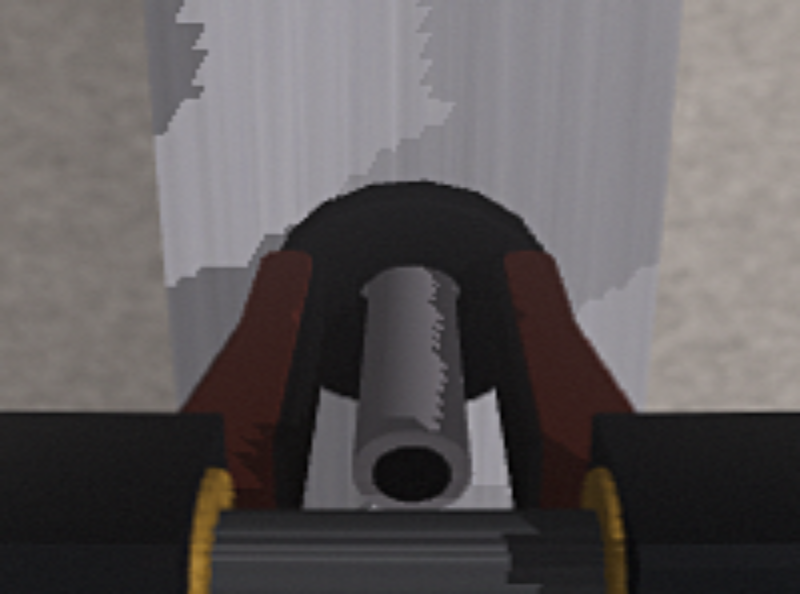

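>>> carry_out(commands=[[0, 0, -0.002, 0], [0, 0, -0.004, 0], [0, 0, -0.006, 0], [0, 0, -0.0075, 0], [0, 0, -0.0085, 0], [0, 0, -0.0085, 0]])

```text
t: 5.15
tcp_pos: [601.9, 80.0, 143.1]
tool_rot: [0.694, 0.72, 0.002, 0.001]
ft_force: [1.1, 1.4, 3.4]
opening: 25.3
gripper_force: 1.6
```

>>> carry_out(commands=[[0, 0, 0, 0], [0, 0, 0, 0], [0, 0, 0, 0], [0, 0, 0, 0], [0, 0, 0, 0]], jaw=0)

```text
t: 5.57
tcp_pos: [601.2, 79.6, 142.4]
tool_rot: [0.694, 0.72, 0.001, 0.0]
ft_force: [-0.9, 1.0, 6.6]
opening: 13.5
gripper_force: 26.4
```

>>> carry_out(commands=[[0, 0, 0.015, 0], [0, 0, 0.04, 0], [0, 0, 0.07, 0], [0, 0, 0.1, 0], [0, 0, 0.13, 0], [0, 0, 0.15, 0], [0, 0, 0.15, 0]])

```text
t: 6.15
tcp_pos: [602.7, 79.2, 296.1]
tool_rot: [0.694, 0.719, 0.003, 0.002]
ft_force: [0.1, 0.5, 0.0]
opening: 13.6
gripper_force: 25.0
```

```bash
python3 - <<'E'
from h import *
o=r.get_obs(); print(o["t"],o["tcp_pos"],o["opening"],o["gripper_force"],o["ft_force"])
p,P=cloud("w1"); m=sel(P,(462,363),75,43,56); X=P[m]; print(len(X),rect(X))
for n in ("scene0","side0"):
    p,P=cloud(n)
    for z in((40,58),(44,58)): print(n,rect(P[sel(P,(462,363),75,*z)]))
snap("scene","s1")
p,P=cloud("s1")
for nm,c in dict(A=(432,-189),B=(464,-70),C=(469,203)).items():
    X=P[sel(P,c,70,14,26)]; print(nm,len(X),np.median(X,0))
E
```

```text
6.15 [602.67792062  79.2060376  296.11270644] 13.645813736875827 24.999863505363464 [0.05751125 0.46400838 0.04927205]
1075 ((476.13409423828125, 335.458251953125), (64.92446899414062, 30.234420776367188), 24.48767852783203)
scene0 ((463.348388671875, 364.94952392578125), (66.96035766601562, 99.36064910888672), 24.83272933959961)
scene0 ((463.348388671875, 364.94952392578125), (66.96035766601562, 99.36064910888672), 24.83272933959961)
side0 ((460.2421569824219, 361.0370788574219), (73.78413391113281, 104.17288208007812), 25.961441040039062)
side0 ((461.2300720214844, 361.14031982421875), (73.2006607055664, 104.09495544433594), 24.842622756958008)
A 290 [ 435.34694378 -189.55722377   18.91347045]
B 275 [466.75581635 -70.68882203  19.16386551]
C 3 [478.87380421 227.84943996  18.08363312]
```

>>> carry_out(commands=[[-0.0155, 0.035, 0, 0.044], [-0.031, 0.071, 0, 0.088], [-0.046, 0.106, 0, 0.132], [-0.062, 0.142, 0, 0.176], [-0.077, 0.177, 0, 0.22], [-0.0925, 0.212, 0, 0.264], [-0.108, 0.248, 0, 0.308], [-0.123, 0.283, 0, 0.352], [-0.1375, 0.3175, 0, 0.394], [-0.1375, 0.3175, -0.04, 0.394], [-0.1375, 0.3175, -0.072, 0.394], [-0.1375, 0.3175, -0.072, 0.394]])

```text
t: 7.2
tcp_pos: [459.1, 394.9, 211.9]
tool_rot: [0.539, 0.842, -0.007, -0.001]
ft_force: [-1.2, -0.4, -0.5]
opening: 13.5
gripper_force: 25.0
```

```bash
python3 - <<'E'
from h import *
snap("wrist","w6"); o=r.get_obs(); print(o["t"],o["tcp_pos"],o["tool_rot"],o["opening"])
p,P=cloud("w6"); X=P[sel(P,(462.7,364.4),75,43,56)]; print(len(X),rect(X))
x=P[...,0]-o["tcp_pos"][0];y=P[...,1]-o["tcp_pos"][1]
for lo,hi in((75,85),(85,95),(95,105),(105,120)):
    X=P[(np.hypot(x,y)<25)&(P[...,2]>lo)&(P[...,2]<hi)]
    if len(X):print(lo,len(X),X.min(0),X.max(0))
a=cv2.imread("pics/w6.png")[60:340,110:390];cv2.imwrite("pics/w6c.png",cv2.resize(a,None,fx=2,fy=2))
E
```

```text
7.25 [460.89014242 395.13467187 215.22150482] [ 5.39781015e-01  8.41791383e-01 -4.81200614e-03 -7.53702999e-04] 13.504785614375983
1766 ((460.3760681152344, 367.532470703125), (64.70812225341797, 89.22383880615234), 25.785268783569336)
75 25 [451.58334998 393.98546735  81.53615306] [463.65846687 401.70571685  84.89957973]
85 77 [451.53044455 392.27671692  85.2302681 ] [464.07488141 401.43702461  94.96921192]
95 103 [451.63538962 392.99499176  95.04235239] [464.3515201  401.87973267 104.99571692]
105 169 [451.66584244 392.9169083  105.23623336] [464.28420062 402.16560337 119.97212676]
```

View pics/w6c.png

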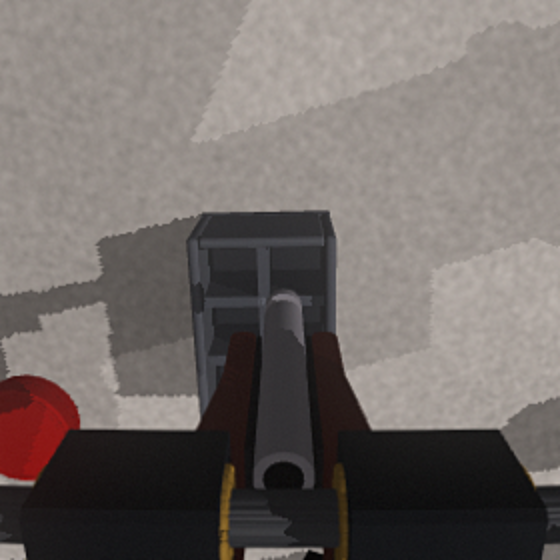

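>>> carry_out(commands=[[0, 0, 0, 0], [0, 0, 0, 0], [0, 0, 0, 0]])

```text
t: 7.5
tcp_pos: [464.4, 397.1, 221.6]
tool_rot: [0.54, 0.841, 0.002, 0.0]
ft_force: [-0.4, -0.2, -0.4]
opening: 14.0
gripper_force: 25.0
```

```bash
cat >> h.py <<'E'
def inrack(name):
    o=r.get_obs(); snap("wrist",name); print(o["t"],np.round(o["tcp_pos"],1),np.round(o["tool_rot"],4))
    p,P=cloud(name); t=o["tcp_pos"]
    x=P[...,0]-t[0];y=P[...,1]-t[1]
    X=P[sel(P,(462.7,364.4),75,44,56)]; R=rect(X); print("rack",R)
    X=P[(np.hypot(x,y)<25)&(P[...,2]>t[2]-125)&(P[...,2]<t[2]-90)]
    f=lambda c:np.concatenate([np.hypot(X[:,0]-c[0],X[:,1]-c[1])-7])
    from scipy.optimize import least_squares
    c=least_squares(f,t[:2]+np.array([0,6]),loss="soft_l1").x
    a=np.radians(25); e=np.array([np.cos(a),np.sin(a)]); n=np.array([-e[1],e[0]])
    m=sel(P,(462.7,364.4),75,44,56); X=P[m][:,:2]
    sx=X@e; sy=X@n
    print("tube",np.round(c,1),"x rel mid",c@e-(np.percentile(sx,1)+np.percentile(sx,99))/2,"y rel far edge",c@n-np.percentile(sy,99.5),"widths",np.ptp(sx),np.ptp(sy))
E
python3 - <<'E'
from h import *
inrack("w7")
E
```

```text
7.5 [464.4 397.1 221.6] [5.405e-01 8.414e-01 1.600e-03 3.000e-04]
rack ((461.3562316894531, 365.6934814453125), (64.91545867919922, 93.0799331665039), 25.97201156616211)
tube [465.3 397.9] x rel mid 17.477307002539646 y rel far edge -18.997072971360296 widths 64.96925891133935 93.84836312737853
```

>>> carry_out(commands=[[-0.002, 0.0005, 0, 0], [-0.002, 0.0005, -0.015, 0], [-0.002, 0.0005, -0.03, 0], [-0.002, 0.0005, -0.042, 0], [-0.002, 0.0005, -0.052, 0], [-0.002, 0.0005, -0.062, 0], [-0.002, 0.0005, -0.07, 0], [-0.002, 0.0005, -0.075, 0], [-0.002, 0.0005, -0.08, 0], [-0.002, 0.0005, -0.083, 0], [-0.002, 0.0005, -0.083, 0]])

```text
t: 8.47
tcp_pos: [461.2, 397.4, 136.2]
tool_rot: [0.54, 0.842, -0.0, -0.0]
ft_force: [0.3, 0.5, -0.6]
opening: 13.5
gripper_force: 25.0
```

>>> carry_out(commands=[[0, 0, 0, 0], [0, 0, 0, 0], [0, 0, 0, 0], [0, 0, 0.03, 0], [0, 0, 0.07, 0], [0, 0, 0.11, 0], [0, 0, 0.145, 0], [0.013, -0.036, 0.145, -0.04], [0.026, -0.072, 0.145, -0.08], [0.039, -0.108, 0.145, -0.12], [0.052, -0.144, 0.145, -0.16], [0.065, -0.18, 0.145, -0.2]], jaw=0.3)

```text
t: 9.47
tcp_pos: [526.6, 215.9, 282.4]
tool_rot: [0.622, 0.783, 0.001, 0.0]
ft_force: [0.8, 0.7, 0.1]
opening: 26.2
gripper_force: 0.0
```

>>> carry_out(commands=[[0.013, -0.036, 0, -0.04], [0.026, -0.072, 0, -0.08], [0.039, -0.108, 0, -0.12], [0.052, -0.144, 0, -0.16], [0.065, -0.18, 0, -0.194], [0.076, -0.208, 0, -0.194], [0.076, -0.208, -0.04, -0.194], [0.076, -0.208, -0.08, -0.194], [0.076, -0.208, -0.08, -0.194], [0.076, -0.208, -0.08, -0.194]])

```text
t: 10.3
tcp_pos: [601.2, 9.6, 200.7]
tool_rot: [0.694, 0.72, -0.002, -0.001]
ft_force: [0.4, 0.0, -0.4]
opening: 26.2
gripper_force: 0.0
```

```bash
cat >> h.py <<'E'
def port(name,c):
    o=r.get_obs(); snap("wrist",name); print(o["t"],np.round(o["tcp_pos"],1),np.round(o["tool_rot"],4),o["opening"])
    p,P=cloud(name); X=P[sel(P,c,12,112,124)]; print("tube top",len(X),(X.min(0)+X.max(0))/2,np.ptp(X,0))
    X=P[sel(P,c,32,63,72)&(p.astype(int).sum(-1)<200)]; print("ring",(np.percentile(X,1,0)+np.percentile(X,99,0))/2,np.ptp(X,0))
E
python3 - <<'E'
from h import *
port("w8",(603.7,6.5))
E
```

```text
10.3 [601.2   9.6 200.7] [ 0.6942  0.7197 -0.0016 -0.0013] 26.211118190583434
tube top 420 [605.87591063   5.60108518 118.01273076] [18.11254937 14.45835692 11.69877603]
ring [603.9408525    7.69963668  66.9502215 ] [44.72517959 43.85482131  8.97488267]
```

>>> carry_out(commands=[[0.001, -0.002, -0.02, 0], [0.001, -0.002, -0.04, 0], [0.001, -0.002, -0.049, 0], [0.001, -0.002, -0.049, 0], [0.001, -0.002, -0.049, 0]], jaw=0.29)

```text
t: 10.77
tcp_pos: [604.1, 7.9, 154.3]
tool_rot: [0.694, 0.72, 0.001, 0.001]
ft_force: [-0.5, 0.1, 0.2]
opening: 25.3
gripper_force: 0.0
```

```bash
python3 - <<'E'
from h import *
port("w9",(603.7,6.5))
E
```

```text
10.7667 [604.1   7.9 154.3] [6.941e-01 7.199e-01 8.000e-04 5.000e-04] 25.268734150858908
tube top 722 [601.18685272   5.71960801 117.83494951] [18.64059692 15.2976055  11.59680343]
ring [603.22906406   7.79378208  67.024937  ] [40.20368293 43.14656533  8.98121191]
```

>>> carry_out(commands=[[0, 0, -0.003, 0], [0, 0, -0.005, 0], [0, 0, -0.007, 0], [0, 0, -0.009, 0], [0, 0, -0.0105, 0], [0, 0, -0.0115, 0], [0, 0, -0.0115, 0]])

```text
t: 11.4
tcp_pos: [604.0, 7.6, 142.4]
tool_rot: [0.694, 0.72, 0.001, 0.0]
ft_force: [-2.0, 0.2, 7.2]
opening: 25.0
gripper_force: 3.5
```

>>> carry_out(commands=[[0, 0, 0, 0], [0, 0, 0, 0], [0, 0, 0, 0], [0, 0, 0, 0], [0, 0, 0, 0]], jaw=0)

```text
t: 11.82
tcp_pos: [604.1, 7.5, 142.4]
tool_rot: [0.694, 0.72, 0.001, 0.001]
ft_force: [-0.5, 0.0, 7.0]
opening: 13.5
gripper_force: 26.3
```

>>> carry_out(commands=[[0, 0, 0.015, 0], [0, 0, 0.04, 0], [0, 0, 0.07, 0], [0, 0, 0.1, 0], [0, 0, 0.13, 0], [0, 0, 0.15, 0], [-0.013, 0.036, 0.15, 0.04], [-0.026, 0.073, 0.15, 0.08], [-0.039, 0.109, 0.15, 0.12], [-0.052, 0.145, 0.15, 0.16], [-0.065, 0.181, 0.15, 0.2], [-0.078, 0.218, 0.15, 0.24]])

```text
t: 12.82
tcp_pos: [524.3, 226.8, 291.4]
tool_rot: [0.603, 0.798, 0.0, 0.0]
ft_force: [0.4, 0.6, -1.6]
opening: 13.4
gripper_force: 25.0
```

>>> carry_out(commands=[[-0.013, 0.036, 0, 0.04], [-0.026, 0.073, 0, 0.08], [-0.039, 0.109, 0, 0.12], [-0.0515, 0.145, 0, 0.16], [-0.0515, 0.145, -0.03, 0.16], [-0.0515, 0.145, -0.06, 0.16], [-0.0515, 0.145, -0.075, 0.16], [-0.0515, 0.145, -0.075, 0.16], [-0.0515, 0.145, -0.075, 0.16], [-0.0515, 0.145, -0.075, 0.16]])

```text
t: 13.65
tcp_pos: [474.5, 370.7, 217.5]
tool_rot: [0.538, 0.843, 0.001, 0.0]
ft_force: [-0.2, -0.4, -0.8]
opening: 13.4
gripper_force: 25.0
```

```bash
python3 - <<'E'
from h import *
inrack("w10")
E
```

```text
13.65 [474.5 370.7 217.5] [5.377e-01 8.431e-01 9.000e-04 3.000e-04]
rack ((461.3041076660156, 365.1613464355469), (64.50286865234375, 93.62604522705078), 25.988117218017578)
tube [471.2 380.1] x rel mid 15.097636525014423 y rel far edge -37.62196098683313 widths 65.67491952045248 94.36253269280002
```

>>> carry_out(commands=[[0, 0, -0.015, 0], [0, 0, -0.03, 0], [0, 0, -0.042, 0], [0, 0, -0.052, 0], [0, 0, -0.062, 0], [0, 0, -0.07, 0], [0, 0, -0.075, 0], [0, 0, -0.079, 0], [0, 0, -0.08, 0], [0, 0, -0.08, 0]])

```text
t: 14.53
tcp_pos: [473.8, 370.5, 136.1]
tool_rot: [0.537, 0.843, -0.0, -0.0]
ft_force: [0.1, 0.4, 0.2]
opening: 13.9
gripper_force: 25.0
```

>>> carry_out(commands=[[0, 0, 0, 0], [0, 0, 0, 0], [0, 0, 0, 0], [0, 0, 0.03, 0], [0, 0, 0.07, 0], [0, 0, 0.11, 0], [0, 0, 0.145, 0], [0.011, -0.0365, 0.145, -0.04], [0.022, -0.073, 0.145, -0.08], [0.033, -0.11, 0.145, -0.12], [0.044, -0.146, 0.145, -0.16], [0.055, -0.183, 0.145, -0.2]], jaw=0.3)

```text
t: 15.53
tcp_pos: [529.0, 185.9, 281.8]
tool_rot: [0.62, 0.785, 0.001, 0.0]
ft_force: [0.3, -1.1, -0.3]
opening: 26.3
gripper_force: 0.0
```

>>> carry_out(commands=[[0.011, -0.0365, 0, -0.04], [0.022, -0.073, 0, -0.08], [0.033, -0.11, 0, -0.12], [0.044, -0.146, 0, -0.16], [0.055, -0.183, 0, -0.2], [0.066, -0.22, 0, -0.2], [0.0775, -0.256, 0, -0.2], [0.0775, -0.256, -0.04, -0.2], [0.0775, -0.256, -0.08, -0.2], [0.0775, -0.256, -0.08, -0.2], [0.0775, -0.256, -0.08, -0.2]])

```text
t: 16.45
tcp_pos: [605.1, -68.2, 200.1]
tool_rot: [0.694, 0.72, -0.002, -0.002]
ft_force: [0.4, 0.9, -0.3]
opening: 26.2
gripper_force: 0.0
```

```bash
python3 - <<'E'
from h import *
port("w11",(606.5,-68))
E
```

```text
16.45 [605.1 -68.2 200.1] [ 0.6942  0.7197 -0.0015 -0.0016] 26.2466206794862
tube top 415 [606.44656739 -69.4747473  115.41384098] [13.9357822  14.29924585  6.78471198]
ring [606.39002344 -67.37267762  67.08723069] [44.90222992 43.85285012  8.11576229]
```

>>> carry_out(commands=[[0, 0, -0.02, 0], [0, 0, -0.04, 0], [0, 0, -0.048, 0], [0, 0, -0.05, 0], [0, 0, -0.05, 0]], jaw=0.29)

```text
t: 16.92
tcp_pos: [607.0, -68.2, 152.6]
tool_rot: [0.694, 0.72, 0.001, 0.001]
ft_force: [-0.3, 0.6, 0.3]
opening: 25.3
gripper_force: 0.0
```

>>> carry_out(commands=[[0, 0, -0.003, 0], [0, 0, -0.005, 0], [0, 0, -0.007, 0], [0, 0, -0.009, 0], [0, 0, -0.0105, 0], [0, 0, -0.0105, 0], [0, 0, -0.0105, 0]])

```text
t: 17.5
tcp_pos: [607.4, -68.6, 142.4]
tool_rot: [0.694, 0.72, 0.001, 0.001]
ft_force: [-1.0, 0.4, 7.5]
opening: 25.7
gripper_force: 3.7
```

>>> carry_out(commands=[[0, 0, 0, 0], [0, 0, 0, 0], [0, 0, 0, 0], [0, 0, 0, 0], [0, 0, 0, 0]], jaw=0)

```text
t: 17.92
tcp_pos: [607.1, -68.8, 142.4]
tool_rot: [0.694, 0.72, 0.001, 0.001]
ft_force: [-1.1, 0.5, 8.3]
opening: 13.3
gripper_force: 26.8
```

>>> carry_out(commands=[[0, 0, 0.015, 0], [0, 0, 0.04, 0], [0, 0, 0.07, 0], [0, 0, 0.1, 0], [0, 0, 0.13, 0], [0, 0, 0.15, 0], [-0.011, 0.0375, 0.15, 0.037], [-0.022, 0.075, 0.15, 0.073], [-0.033, 0.1125, 0.15, 0.11], [-0.044, 0.15, 0.15, 0.146], [-0.0545, 0.1875, 0.15, 0.182], [-0.0655, 0.225, 0.15, 0.22]])

```text
t: 18.92
tcp_pos: [540.1, 158.0, 291.4]
tool_rot: [0.611, 0.792, 0.001, 0.0]
ft_force: [1.0, 0.0, -1.2]
opening: 13.3
gripper_force: 25.0
```

>>> carry_out(commands=[[-0.011, 0.0375, 0, 0.036], [-0.022, 0.075, 0, 0.072], [-0.033, 0.1125, 0, 0.108], [-0.044, 0.15, 0, 0.144], [-0.0545, 0.1875, 0, 0.18], [-0.0545, 0.1875, -0.03, 0.18], [-0.0545, 0.1875, -0.06, 0.18], [-0.0545, 0.1875, -0.075, 0.18], [-0.0545, 0.1875, -0.075, 0.18], [-0.0545, 0.1875, -0.075, 0.18], [-0.0545, 0.1875, -0.075, 0.18]])

```text
t: 19.83
tcp_pos: [487.1, 344.2, 217.1]
tool_rot: [0.538, 0.843, 0.001, 0.0]
ft_force: [0.5, 0.1, -0.1]
opening: 13.6
gripper_force: 25.0
```

```bash
python3 - <<'E'
from h import *
inrack("w12"); print(r.get_obs()["opening"])
a=cv2.imread("pics/w12.png")[60:340,110:390];cv2.imwrite("pics/w12c.png",cv2.resize(a,None,fx=2,fy=2))
E
```

```text
19.8333 [487.1 344.2 217.1] [5.377e-01 8.431e-01 1.000e-03 4.000e-04]
rack ((461.6121826171875, 365.2893371582031), (65.19357299804688, 94.044189453125), 26.040403366088867)
tube [482.9 355.2] x rel mid 14.735137441815255 y rel far edge -65.1811889687529 widths 66.5589592855863 94.47461720323726
13.998372176597874
```

View pics/w12c.png

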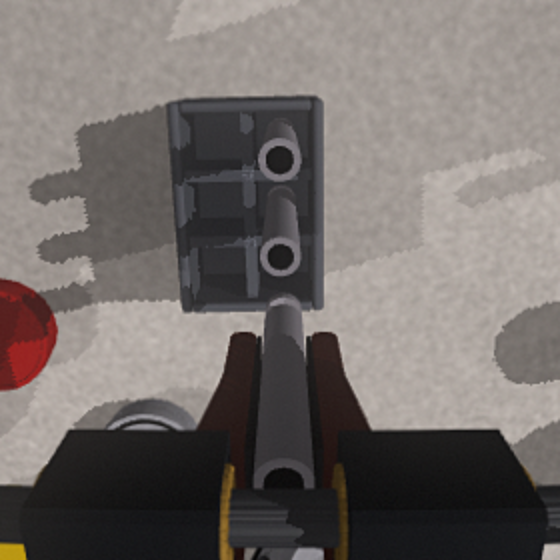

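The two placed tubes stand in the rack's right column (crop pixels (280,157) and (281,257)). The third tube hangs above the near cell, so I'll lower it in.

>>> carry_out(commands=[[0, 0, -0.015, 0], [0, 0, -0.03, 0], [0, 0, -0.042, 0], [0, 0, -0.052, 0], [0, 0, -0.062, 0], [0, 0, -0.07, 0], [0, 0, -0.075, 0], [0, 0, -0.079, 0], [0, 0, -0.08, 0], [0, 0, -0.08, 0]])

```text
t: 20.72
tcp_pos: [486.4, 344.0, 135.7]
tool_rot: [0.537, 0.843, 0.0, 0.0]
ft_force: [0.1, 0.8, -1.1]
opening: 13.6
gripper_force: 25.0
```

>>> carry_out(commands=[[0, 0, 0, 0], [0, 0, 0, 0], [0, 0, 0, 0], [0, 0, 0.03, 0], [0, 0, 0.07, 0], [0, 0, 0.11, 0], [0, 0, 0.14, 0], [-0.004, -0.035, 0.14, -0.1], [-0.008, -0.07, 0.14, -0.2], [-0.013, -0.105, 0.14, -0.3], [-0.017, -0.14, 0.13, -0.4], [-0.017, -0.14, 0.11, -0.4]], jaw=0.3)

```text
t: 21.72
tcp_pos: [470.1, 197.1, 247.6]
tool_rot: [0.699, 0.715, 0.001, 0.001]
ft_force: [0.3, 0.7, -0.3]
opening: 26.4
gripper_force: 0.0
```

>>> carry_out(commands=[[0, 0, 0, 0], [0, 0, 0, 0], [0, 0, 0, 0], [0, 0, 0, 0]], jaw=1)

```text
t: 22.05
tcp_pos: [469.8, 205.6, 246.5]
tool_rot: [0.693, 0.721, 0.001, 0.0]
ft_force: [0.5, 0.9, 1.0]
opening: 49.7
gripper_force: 0.0
```

```bash
cat >> h.py <<'E'
from scipy.optimize import least_squares
def tin(name,c,z=20,rad=60,cam="wrist"):
    o=r.get_obs(); p,_=snap(cam,name); print(round(o["t"],2),np.round(o["tcp_pos"],1),np.round(o["tool_rot"],4),o["opening"])
    p,P=cloud(name)
    q=p.astype(int); grey=(q.max(-1)-q.min(-1)<35)
    m=(sel(P,c,rad,z-5,z+6)&grey).astype(np.uint8)
    n,l,s,_=cv2.connectedComponentsWithStats(m)
    for i in range(1,n):
        if s[i,4]<60: continue
        X=P[l==i]; k=cv2.convexHull(X[:,:2].astype(np.float32))[:,0]
        f=least_squares(lambda a:np.hypot(k[:,0]-a[0],k[:,1]-a[1])-30,X[:,:2].mean(0),loss="soft_l1")
        print("tin",s[i,4],np.round(f.x,1),"z",round(float(np.median(X[:,2])),1),np.round(np.ptp(X,0)), "rel tcp",np.round(f.x-o["tcp_pos"][:2],1))
E
python3 - <<'E'
from h import *
tin("w13",(469,204))
print(np.load("pics/w13.npz")["d"].shape)
p,P=cloud("w13")
for c in((463.6,398),(474.5,371),(487,344)):
    X=P[sel(P,c,12,80,125)]; print(len(X),len(X) and (X.min(0),X.max(0)))
E
```

```text
22.05 [469.8 205.6 246.5] [6.934e-01 7.205e-01 8.000e-04 1.000e-04] 49.693803571561965
tin 2274 [469.2 204.1] z 20.5 [59. 59.  8.] rel tcp [-0.5 -1.5]
(384, 512)
0 0
29 (array([471.86052879, 361.42706134,  80.33619157]), array([480.89257569, 363.88322262,  88.43145073]))
529 (array([480.49721044, 336.22094874,  80.58825518]), array([494.84255996, 350.52815148, 112.19564087]))
```

>>> carry_out(commands=[[0, -0.0015, 0, 0], [0, -0.0015, -0.03, 0], [0, -0.0015, -0.06, 0], [0, -0.0015, -0.09, 0], [0, -0.0015, -0.12, 0], [0, -0.0015, -0.145, 0], [0, -0.0015, -0.158, 0], [0, -0.0015, -0.163, 0], [0, -0.0015, -0.163, 0], [0, -0.0015, -0.163, 0]], jaw=1)

```text
t: 22.93
tcp_pos: [469.8, 202.8, 83.3]
tool_rot: [0.694, 0.72, 0.0, 0.0]
ft_force: [0.9, 0.0, -0.1]
opening: 87.9
gripper_force: 0.0
```

>>> carry_out(commands=[[0, 0, 0, 0], [0, 0, 0, 0], [0, 0, 0, 0], [0, 0, 0, 0], [0, 0, 0, 0]], jaw=0, grip_force=15)

```text
t: 23.35
tcp_pos: [469.4, 202.7, 83.1]
tool_rot: [0.694, 0.72, 0.0, 0.0]
ft_force: [0.2, -0.5, 5.7]
opening: 59.0
gripper_force: 15.0
```

>>> carry_out(commands=[[0, 0, 0.02, 0], [0, 0, 0.06, 0], [0, 0, 0.1, 0], [0, 0, 0.13, 0], [0.001, -0.035, 0.13, 0], [0.002, -0.075, 0.13, 0], [0.002, -0.115, 0.13, 0], [0.003, -0.155, 0.13, 0], [0.004, -0.195, 0.13, 0], [0.004, -0.235, 0.13, 0], [0.005, -0.275, 0.13, 0], [0.006, -0.315, 0.13, 0]])

```text
t: 24.35
tcp_pos: [474.7, -114.3, 212.9]
tool_rot: [0.694, 0.72, 0.0, -0.0]
ft_force: [1.1, 1.0, 0.2]
opening: 59.4
gripper_force: 15.0
```

>>> carry_out(commands=[[0.001, -0.04, 0, 0], [0.002, -0.08, 0, 0], [0.002, -0.12, 0, 0], [0.003, -0.16, 0, 0], [0.003, -0.195, 0, 0], [0.004, -0.225, 0, 0], [0.004, -0.25, 0, 0], [0.004, -0.26, 0, 0], [0.004, -0.26, 0, 0], [0.004, -0.26, 0, 0], [0.004, -0.26, 0, 0]])

```text
t: 25.27
tcp_pos: [479.7, -370.3, 212.3]
tool_rot: [0.694, 0.72, 0.001, -0.001]
ft_force: [0.0, 0.4, -0.3]
opening: 59.4
gripper_force: 15.0
```

```bash
python3 - <<'E'
from h import *
o=r.get_obs(); snap("wrist","w14"); print(o["t"],o["tcp_pos"],o["tool_rot"],o["opening"])
p,P=cloud("w14")
X=P[sel(P,(479,-372),100,13,27)][:,:2]; k=cv2.convexHull(X.astype(np.float32))[:,0]
f=least_squares(lambda a:np.hypot(k[:,0]-a[0],k[:,1]-a[1])-a[2],[479,-372,72],loss="soft_l1");print(f.x,len(X),X.min(0),X.max(0))
E
```

```text
25.2667 [ 479.68214846 -370.3378206   212.29340805] [ 6.93548370e-01  7.20409462e-01  5.22086771e-04 -7.69347770e-04] 59.43016768949816
[ 479.21839832 -372.1017638    77.82537621] 12029 [ 400.94496647 -417.41096672] [ 557.2366723 -294.9935779]
```

View pics/w14.png

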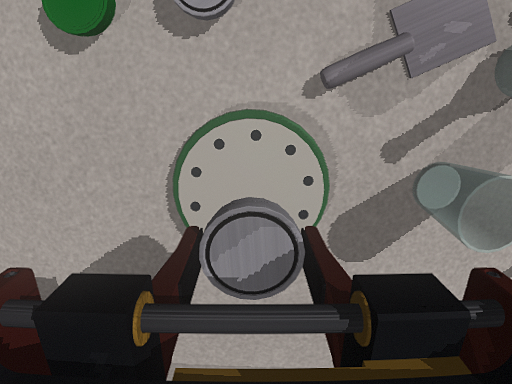

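>>> carry_out(commands=[[0, 0, -0.03, 0], [0, 0, -0.06, 0], [0, 0, -0.085, 0], [0, 0, -0.098, 0], [0, 0, -0.104, 0], [0, 0, -0.108, 0], [0, 0, -0.109, 0], [0, 0, -0.109, 0], [0, 0, -0.109, 0]])

```text
t: 26.07
tcp_pos: [479.9, -372.9, 104.9]
tool_rot: [0.694, 0.72, 0.0, 0.001]
ft_force: [0.1, 0.3, -1.0]
opening: 59.8
gripper_force: 15.0
```

>>> carry_out(commands=[[0, 0, 0, 0], [0, 0, 0, 0], [0, 0, 0, 0], [0, 0, 0, 0], [0, 0, 0.03, 0], [0, 0, 0.07, 0], [0, 0, 0.11, 0], [0, 0, 0.13, 0], [0, 0, 0.13, 0], [0, 0, 0.13, 0]], jaw=1)

```text
t: 26.9
tcp_pos: [479.7, -372.8, 234.9]
tool_rot: [0.694, 0.72, 0.001, 0.001]
ft_force: [0.4, -0.5, -0.3]
opening: 87.5
gripper_force: 0.0
```

```bash
python3 - <<'E'
from h import *
tin("w15",(479,-372),40,60)
tin("s2",(433,-187),20,60,"scene")
E
```

```text
26.9 [ 479.7 -372.8  234.9] [6.942e-01 7.197e-01 6.000e-04 1.300e-03] 87.49006248074463
tin 2761 [ 480.4 -371.5] z 40.6 [59. 59.  7.] rel tcp [0.6 1.3]
26.95 [ 479.2 -372.2  233.5] [ 6.942e-01  7.198e-01  2.000e-04 -0.000e+00] 87.8124943221393
tin 283 [ 435.1 -189.7] z 19.3 [61. 59. 10.] rel tcp [-44.1 182.4]
```

>>> carry_out(commands=[[-0.009, 0.037, 0, 0], [-0.018, 0.074, 0, 0], [-0.028, 0.111, 0, 0], [-0.038, 0.148, 0, 0], [-0.047, 0.185, 0, 0], [-0.047, 0.185, 0, 0], [-0.047, 0.185, 0, 0], [-0.047, 0.185, 0, 0]])

```text
t: 27.67
tcp_pos: [432.1, -187.8, 233.1]
tool_rot: [0.694, 0.72, -0.0, -0.0]
ft_force: [0.8, -0.5, 1.4]
opening: 87.8
gripper_force: 0.0
```

```bash
python3 - <<'E'
from h import *
tin("w16",(432.5,-187.5))
p,P=cloud("scene0"); q=p.astype(int); sat=(q.max(-1)-q.min(-1)>50)&(P[...,2]>12)&(P[...,2]<28)&(P[...,0]<450)&(np.abs(P[...,1])<300)
n,l,s,_=cv2.connectedComponentsWithStats(sat.astype(np.uint8))
for i in range(1,n):
    if s[i,4]>100: X=P[l==i]; print(np.round((X.min(0)+X.max(0))/2))
E
```

```text
27.67 [ 432.1 -187.8  233.1] [ 6.942e-01  7.198e-01 -5.000e-04 -2.000e-04] 87.82991287682151
tin 2457 [ 432.6 -188.5] z 20.5 [60. 59.  8.] rel tcp [ 0.4 -0.8]
[371. 235.  18.]
[413. 107.  19.]
[347. -89.  19.]
[ 327. -205.   19.]
```

>>> carry_out(commands=[[0, 0, -0.04, 0], [0, 0, -0.08, 0], [0, 0, -0.115, 0], [0, 0, -0.138, 0], [0, 0, -0.147, 0], [0, 0, -0.15, 0], [0, 0, -0.15, 0], [0, 0, -0.15, 0]], jaw=1)

```text
t: 28.38
tcp_pos: [433.0, -188.5, 84.6]
tool_rot: [0.695, 0.719, 0.0, 0.001]
ft_force: [0.2, -0.3, 0.4]
opening: 87.9
gripper_force: 0.0
```

>>> carry_out(commands=[[0, 0, 0, 0], [0, 0, 0, 0], [0, 0, 0, 0], [0, 0, 0, 0], [0, 0, 0, 0]], jaw=0)

```text
t: 28.8
tcp_pos: [432.5, -187.4, 84.1]
tool_rot: [0.694, 0.72, 0.0, 0.0]
ft_force: [0.3, 1.3, 5.6]
opening: 59.7
gripper_force: 15.0
```

>>> carry_out(commands=[[0, 0, 0.03, 0], [0, 0, 0.07, 0], [0, 0, 0.11, 0], [0, 0, 0.13, 0], [0.009, -0.037, 0.13, 0], [0.018, -0.074, 0.13, 0], [0.028, -0.111, 0.13, 0], [0.038, -0.148, 0.13, 0], [0.047, -0.184, 0.13, 0], [0.047, -0.184, 0.13, 0], [0.047, -0.184, 0.13, 0], [0.047, -0.184, 0.13, 0]])

```text
t: 29.8
tcp_pos: [478.8, -370.8, 213.1]
tool_rot: [0.694, 0.72, 0.0, -0.001]
ft_force: [-0.1, 0.4, 0.4]
opening: 59.5
gripper_force: 15.0
```

```bash
cat >> h.py <<'E'
def held(name,c,zt):
    o=r.get_obs(); snap("wrist",name); print(o["t"],np.round(o["tcp_pos"],1),o["opening"])
    p,P=cloud(name); t=o["tcp_pos"]
    for nm,cc,z in(("held",t[:2],t[2]-83+20),("pile",c,zt)):
        X=P[sel(P,cc,32,z-5,z+6)][:,:2]
        if len(X)<50: print(nm,"none");continue
        k=cv2.convexHull(X.astype(np.float32))[:,0]
        f=least_squares(lambda a:np.hypot(k[:,0]-a[0],k[:,1]-a[1])-30,X.mean(0),loss="soft_l1")
        print(nm,len(X),np.round(f.x,1),"rel",np.round(f.x-t[:2],1),np.ptp(X,0))
E
python3 - <<'E'
from h import *
held("w17",(480.4,-371.5),40)
E
```

```text
29.8 [ 478.8 -370.8  213.1] 59.540568820358764
held 8040 [ 479.3 -371.8] rel [ 0.5 -1. ] [61.77930404 60.63531339]
pile 2123 [ 480.4 -371.7] rel [ 1.6 -0.9] [58.83357119 41.66794145]
```

>>> carry_out(commands=[[0.001, 0, -0.03, 0], [0.001, 0, -0.055, 0], [0.001, 0, -0.073, 0], [0.001, 0, -0.081, 0], [0.001, 0, -0.085, 0], [0.001, 0, -0.088, 0], [0.001, 0, -0.088, 0], [0.001, 0, -0.088, 0]])

```text
t: 30.52
tcp_pos: [480.8, -371.7, 126.7]
tool_rot: [0.694, 0.72, 0.0, 0.001]
ft_force: [0.7, 0.2, -0.3]
opening: 59.9
gripper_force: 15.0
```

>>> carry_out(commands=[[0, 0, 0, 0], [0, 0, 0, 0], [0, 0, 0, 0], [0, 0, 0, 0], [0, 0, 0.03, 0], [0, 0, 0.07, 0], [0, 0, 0.11, 0], [0, 0, 0.11, 0], [0, 0, 0.11, 0]], jaw=1)

```text
t: 31.27
tcp_pos: [481.2, -372.4, 238.2]
tool_rot: [0.694, 0.72, 0.001, 0.003]
ft_force: [-0.1, 0.8, -0.5]
opening: 88.1
gripper_force: 0.0
```

```bash
python3 - <<'E'
from h import *
tin("w18",(480,-372),60,60)
tin("s3",(466,-71),20,60,"scene")
E
```

```text
31.27 [ 481.2 -372.4  238.2] [0.6943 0.7197 0.0008 0.0025] 88.08172836022177
tin 3063 [ 481.7 -373. ] z 60.6 [59. 59.  8.] rel tcp [ 0.5 -0.6]
31.32 [ 480.5 -371.5  236.2] [6.942e-01 7.198e-01 4.000e-04 7.000e-04] 87.79541964827324
tin 243 [502.  -77.6] z 19.3 [50. 58.  8.] rel tcp [ 21.5 293.9]
```

>>> carry_out(commands=[[0.002, 0.025, 0, -0.12], [0.004, 0.05, 0, -0.24], [0.006, 0.075, 0, -0.36], [0.008, 0.1, 0, -0.48], [0.01, 0.125, 0, -0.6], [0.012, 0.15, 0, -0.72], [0.014, 0.175, 0, -0.84], [0.016, 0.2, 0, -0.96], [0.018, 0.225, 0, -1.08], [0.02, 0.25, 0, -1.2], [0.022, 0.275, 0, -1.32], [0.024, 0.295, 0, -1.44]])

```text
t: 32.37
tcp_pos: [503.3, -74.3, 234.1]
tool_rot: [0.997, 0.081, -0.002, -0.0]
ft_force: [0.2, -0.6, -0.2]
opening: 87.8
gripper_force: 0.0
```

>>> carry_out(commands=[[0, 0, 0, -0.12], [0, 0, 0, -0.131], [0, 0, 0, -0.131], [0, 0, 0, -0.131]])

```text
t: 32.7
tcp_pos: [503.7, -77.2, 235.1]
tool_rot: [1.0, 0.019, -0.001, 0.0]
ft_force: [-0.6, 0.8, -0.3]
opening: 88.3
gripper_force: 0.0
```

```bash
python3 - <<'E'
from h import *
tin("w19",(504,-76),20,75)
a=cv2.imread("pics/w19.png")
E
```

```text
32.7 [503.7 -77.2 235.1] [ 9.998e-01  1.890e-02 -7.000e-04  4.000e-04] 88.3279853474808
tin 2439 [503.2 -76. ] z 20.6 [59. 59.  7.] rel tcp [-0.5  1.2]
```

View pics/w19.png

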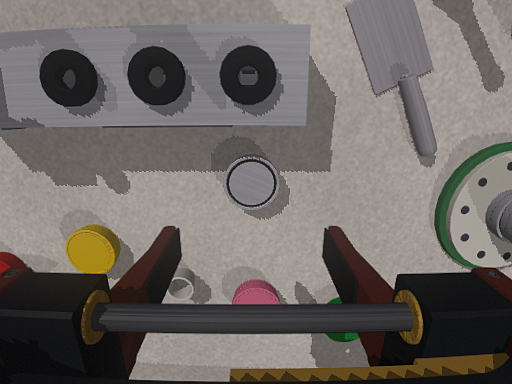

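>>> carry_out(commands=[[-0.001, 0, -0.04, 0], [-0.001, 0, -0.08, 0], [-0.001, 0, -0.115, 0], [-0.001, 0, -0.138, 0], [-0.001, 0, -0.147, 0], [-0.001, 0, -0.151, 0], [-0.001, 0, -0.151, 0], [-0.001, 0, -0.151, 0]], jaw=1)

```text
t: 33.42
tcp_pos: [504.0, -77.1, 85.8]
tool_rot: [1.0, 0.018, 0.001, 0.0]
ft_force: [1.0, 0.6, 0.2]
opening: 88.1
gripper_force: 0.0
```

>>> carry_out(commands=[[0, 0, 0, 0], [0, 0, 0, 0], [0, 0, 0, 0], [0, 0, 0, 0], [0, 0, 0, 0]], jaw=0)

```text
t: 33.83
tcp_pos: [503.5, -76.4, 85.1]
tool_rot: [1.0, 0.018, 0.0, -0.0]
ft_force: [-0.4, 0.5, 4.5]
opening: 59.5
gripper_force: 15.0
```

>>> carry_out(commands=[[0, 0, 0.03, 0], [0, 0, 0.07, 0], [0, 0, 0.11, 0], [0, 0, 0.14, 0], [-0.003, -0.037, 0.14, 0], [-0.006, -0.074, 0.14, 0], [-0.009, -0.111, 0.14, 0], [-0.012, -0.148, 0.14, 0], [-0.015, -0.185, 0.14, 0], [-0.018, -0.222, 0.14, 0], [-0.021, -0.259, 0.14, 0], [-0.022, -0.296, 0.14, 0]])

```text
t: 34.83
tcp_pos: [480.4, -374.1, 224.5]
tool_rot: [1.0, 0.018, -0.0, -0.0]
ft_force: [0.3, -0.3, -0.4]
opening: 59.7
gripper_force: 15.0
```

>>> carry_out(commands=[[0, 0, 0, 0], [0, 0, 0, 0], [0, 0, 0, 0]])

```text
t: 35.08
tcp_pos: [481.1, -371.9, 224.3]
tool_rot: [1.0, 0.018, -0.0, -0.001]
ft_force: [0.5, 1.5, -0.4]
opening: 59.7
gripper_force: 15.0
```

```bash
python3 - <<'E'
from h import *
held("w20",(481,-372.3),60)
E
```

```text
35.0833 [ 481.1 -371.9  224.3] 59.73315208977543
held 7938 [ 480.7 -370.8] rel [-0.4  1.1] [60.07019698 61.34942549]
pile 2091 [ 481.6 -373. ] rel [ 0.4 -1. ] [40.60168076 58.94962002]
```

>>> carry_out(commands=[[0.0005, -0.001, -0.03, 0], [0.0005, -0.001, -0.052, 0], [0.0005, -0.001, -0.066, 0], [0.0005, -0.001, -0.073, 0], [0.0005, -0.001, -0.076, 0], [0.0005, -0.001, -0.078, 0], [0.0005, -0.001, -0.078, 0], [0.0005, -0.001, -0.078, 0]])

```text
t: 35.8
tcp_pos: [482.2, -373.8, 147.6]
tool_rot: [1.0, 0.018, 0.001, 0.0]
ft_force: [-0.5, -0.2, -0.5]
opening: 59.7
gripper_force: 15.0
```

>>> carry_out(commands=[[0, 0, 0, 0], [0, 0, 0, 0], [0, 0, 0, 0], [0, 0, 0, 0], [0, 0, 0.03, 0], [0, 0, 0.07, 0], [0, 0, 0.11, 0], [0, 0, 0.14, 0], [0, 0, 0.14, 0], [0, 0, 0.14, 0]], jaw=1)

```text
t: 36.63
tcp_pos: [482.3, -374.1, 288.4]
tool_rot: [1.0, 0.018, 0.002, 0.001]
ft_force: [-0.3, 0.1, -1.5]
opening: 88.3
gripper_force: 0.0
```

```bash
python3 - <<'E'
from h import *
tin("w21",(480,-372),80,60)
p,P=cloud("w21")
X=P[sel(P,(481,-372),26,76,87)]; A=np.c_[X[:,:2]-X[:,:2].mean(0),np.ones(len(X))]; print("tilt",np.linalg.lstsq(A,X[:,2],rcond=None)[0])
for z in(30,50,70):
    X=P[sel(P,(481,-372),40,z-6,z+6)]
    if len(X)>20: print(z,len(X),X.min(0),X.max(0))
snap("scene","s4"); a=cv2.imread("pics/s4.png"); cv2.imwrite("pics/s4b.png",cv2.resize(a,(800,600)))
p,P=cloud("s4")
for c in((463.6,396),(476,368),(489,341)):
    X=P[sel(P,c,14,60,130)]; print(len(X),len(X) and (np.round(X.max(0)),np.round(np.median(X,0))))
E
```

```text
36.63 [ 482.3 -374.1  288.4] [9.998e-01 1.790e-02 1.700e-03 8.000e-04] 88.27580053659516
tin 2532 [ 481.7 -373. ] z 80.6 [60. 58.  8.] rel tcp [-0.6  1.1]
tilt [ 1.75268132e-03 -2.89853953e-03  8.05730904e+01]
50 32 [ 498.08615854 -396.39207241   44.75107243] [ 511.63462569 -348.02301443   55.98888382]
70 28 [ 493.41529111 -397.31727031   64.35778614] [ 510.99244992 -345.58839101   75.85109601]
51 (array([471., 408., 111.]), array([467., 395.,  92.]))
48 (array([486., 374., 112.]), array([481., 366.,  99.]))
61 (array([498., 351., 111.]), array([492., 340.,  93.]))
```

View pics/s4b.png

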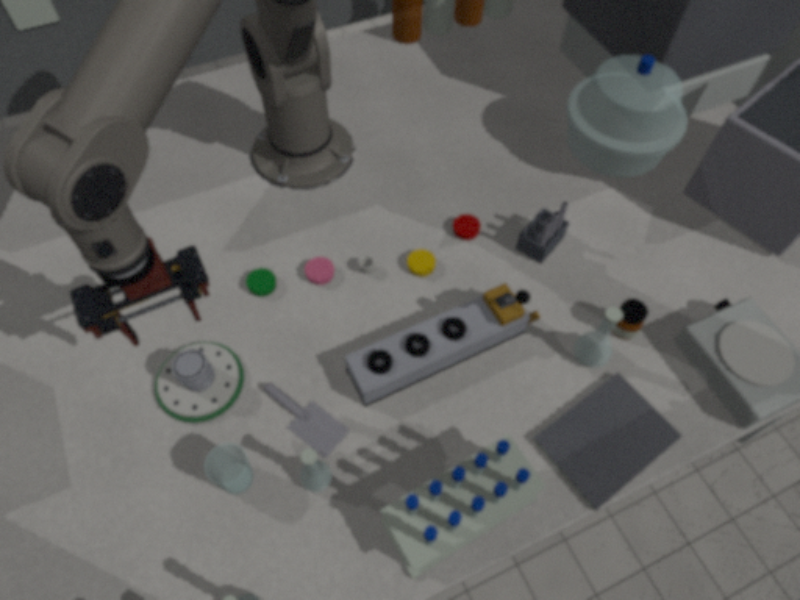

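The scene picture shows the pile at (192,372) on the plate, the lever over at (523,297) and all three tubes in the rack at (545,230). No plain aluminium tin is left on the bench and nothing has been knocked over, so I'm handing in.

```bash
python3 -c "
from h import *
print(r.finish_job())"
```

```text
the job is handed in; nothing more can be done
None
```

The job is handed in after about 37 s of robot time, but no verdict came back: by my last pictures the nitrogen is shut, all three tubes stand in the rack, the three aluminium tins are piled flat at the plate's centre, and nothing was knocked over.

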